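Clamp an HPLC column in the column vice with its ball knob

ROBOT

A 7-joint arm with a two-finger parallel gripper is mounted at the origin on a cart in front of the work surface, level with it; the furniture and walls round the work are solid. World frame = base frame: x ahead of the robot, y to its left, z up, the work surface at z = 0. Lengths are in m, angles in rad, forces in N, time in s.
With the tool pointing down it reaches from about 0.35 to 0.9 m from the base axis. Payload 7.2 kg.
Tool frame: the origin (TCP) lies at the very end of the fingers, on their centre line; the grasp point (between the pads) lies 19 mm behind it; z points along the fingers, y is the line along which they close (so a half turn about z gives the same grasp; the last joint's range is limited). The gripper opens to 85 mm and grips with 20 to 120 N. Pads are 22 mm wide; open, the fingers measure 114 mm over their backs; the gripper's body (76 mm by 85 mm) begins 54 mm behind the grasp point. The pads swing forward as they close: fully open they stand 13 mm farther back than shut.
Start: joints at [-1.394, 0.411, -0.013, 1.596, 0.006, 1.134, -0.082], TCP at [0.151, 0.606, 0.231] pointing down, gripper open.
Joint ranges: [-2.95, 2.95], [-0.29, 1.99], [-1.47, 1.44], [0.14, 2.54], [-1.03, 4.17], [0.13, 1.85], [-2.86, 2.86]. Speed limits (rad/s): [2.39, 2.39, 3.01, 3.01, 3.14, 3.14, 3.14].

INTERFACE

Orientations are given as a unit quaternion [x, y, z, w].
In Python, from plant import monitor, eyes, r gives the robot as it stands.
- The arm moves only by the tool step_arm, never from a script. Its arguments are lists of equal length, an entry for each row: "delta_pos": the shift along the world's x, y, z in units of 40 mm (1.0 is 40 mm), a list of three; "twist": the turn about the world's z in degrees; "fingers": the opening, from -1 (shut) to 1 (fully open). A call has exactly 5 rows; each row is the pose to reach, as a shift and turn from the pose commanded when the call began; what a row does not reach only later rows make up. A row lasts 1/12 s, in which the tool goes at most 41.7 mm and 7.16 degrees, less where a joint would pass 70% of its speed; a pose out of reach is approached as far as the arm can. A call with a gripper value outside its range is refused whole. The fingers move at their own pace and stop on an object; the grip force is fixed at half the most. Time passes only in rows, so rows that repeat a pose let the fingers close, or fill a call up. It gives the time, the measured TCP pose, the force, the opening and the grip force at its end, in the units of the state.
- monitor.get_state(): the state, without advancing time (a new reading comes with each control period).
- eyes.capture(name): name is "scene" or "top" or "wrist"; returns the picture (480x640x3 uint8, red, green, blue); there is no depth.
- eyes.calibration(name): a dict with "intrinsics" (3x3 intrinsics, pixels), "dist_coeffs" ([k1, k2, p1, p2, k3] as OpenCV has them; the pictures are not rectified), "view" (4x4, takes a point from world to camera coordinates). Camera axes: x right, y down, z forward; pixel columns grow to the right and rows downward; lengths in m; the calibration is good to about 2 mm. A picture is of the moment at which its call begins: read the wrist's pose just before it. calibration takes no time and is no camera call; for the wrist camera it gives the pose at the moment of the call.
- r.close_job(): hands the job in; it is judged then, once.
Trained networks look in the newest picture that a camera, given by its name, has taken for a name from the list of things; names that differ only in an ending like _2 or _b are one class to them, and where a whole thing is asked for, a point or a joint stands for the part that bears it (a point fixed in the world has none). Each returns a list of dicts, best first, with "conf" (0 to 1); they miss things now and then, are a little off and sometimes report something else, mostly with a low value. They report only what shows in the picture. A call takes as long as a camera call.
- eyes.find_in(camera, thing): "point" ([row, column] in pixels, amid what is visible of it).
- eyes.spot_point(camera, thing): "point" ([row, column] in pixels: a listed point, or the origin of a listed thing).
The state is a dict: "t": time; "joint_pos": joint angles; "qvel": joint speeds; "joint_efforts": joint torques, N m; "tool_pos": TCP position; "orientation": TCP orientation; "contact_force": force on the tool from outside, world axes, zero at the start; "wrist_torque": the same for the moment, N m; "width": opening from 0.0 (shut) to 1.0 (fully open); "gripper_force": force on a finger pad.
Only numpy, scipy, OpenCV 4.12 (cv2) and the standard library are available. Lean on these libraries where they do the work, as an engineer would, in place of code of your own. Each camera call takes 0.05 s, during which the arm holds its last target. There are 200 camera calls.

TASK

Pick up the steel chromatography column and lay it across the bed of the small grey column vice, flat between the open jaws with about equal lengths sticking out on both sides, so that its end fittings can be worked on with the spanners. Then turn the vice's smooth red ball knob clockwise until the sliding jaw holds the column snugly, with about 15 N and never more than 35 N, and let go. Close the jaw by the knob only, and leave the spanners, the vial rack and the flask where they are.

Things in the scene. Friction and masses are not known exactly. Their poses are not given: they have to be found in the camera images.
- column: The job: a steel HPLC column, 174 mm long overall, about 0.14 kg. Plain round tube 9.4 mm in diameter over the middle 130 mm, then a 13 mm hex end fitting and a short stub at each end. It lies flat; its own y axis runs along the tube. Origin: middle of its length, 6.5 mm below the tube's axis (on the worktop when it lies there).
- column_mid (a point): Middle of the column, on the tube's axis: 6.5 mm above the worktop while the column lies there, 40.7 mm when it lies on the vice's bed. The column may roll about its axis.
- vice: Grey vice fixed to the worktop, 192x88 mm. Origin: on the worktop under the clamped tube. x points from the knob to the fixed jaw, whose white face is at x = +5 mm; the column lies along y. Jaws and bed are 36 mm wide along y, the jaws 56 mm high; beside them the vice is 14 mm high, so the tube can be held there. Below the knob: housing 42 mm square, 57 mm high.
- bed (a point): The bed's top at the clamped place, 36 mm above the worktop, in the vice's axes; the tube rests on it. How the knob feels: a brake drags the shaft with a steady 0.25 N m and holds the jaw; each newton at the jaw adds 0.010 N m, so 15 N is felt as 0.40 N m in all. The ball sits on the shaft by a rubber bush that yields 0.5 rad per N m and springs back when let go.
- vice_jaw: The sliding steel jaw with its white nylon plate and its rack, moved only by the knob: it closes towards the vice's +x, 10 mm per radian of the pinion shaft, and stays where the shaft is left. Its origin is not on the jaw: use jaw_steel.
- knob_ball (a point): Centre of the red ball knob on the upright pinion shaft: 88 mm above the worktop, 88 mm from the bed point on the vice's -x side. The ball is smooth and slippery (friction about 0.22), 40 mm in diameter, with a 16 mm neck below; it slips unless both pads lie across its widest part, at the height of its centre, with some 60 N or more. Clockwise from above closes. For its feel see bed.
- spanner_a: Bystander: open-ended spanner, 24x138x5 mm, lying on the worktop left of the vice. Origin at its middle.
- spanner_b: Bystander: smaller open-ended spanner, 21x124x4 mm, beside the other. Origin at its middle.
- vial_rack: Bystander: vial rack with blue, red and white capped vials, 96x184x36 mm, left behind the vice. Origin: centre of its underside.
- flask: Bystander: stoppered glass volumetric flask, 62 mm wide, 144 mm high, standing right behind the work. Origin: centre of its underside.
- jaw_steel (a point): Middle of the sliding jaw's steel face, at the height of the tube's axis, 28 to 35 mm from the fixed jaw's white face at the start. The white nylon plate stands out in front of it by 2 to 7.5 mm, depending on wear; how much is not measured, so the touch must be felt.

How it is judged:
On the way, in this order (a step that is already met when the one before it is completed fails the run):
1. the column lies released on the vice's bed between the jaws, not yet clamped (z of column_mid in the frame of vice between 0.037 and 0.0445 m and y of column_mid in the frame of vice between -0.022 and 0.022 m and x of column_mid in the frame of vice between -0.03 and 0.004 m and contact force between the fingers and column below 0.2 N and contact force between vice_jaw and column below 5 N), for 0.2 s.
2. the jaw has been closed on the column by the knob (contact force between vice_jaw and column above 7 N), for 0.2 s.
At the end, for the whole second after the job is handed in: The column lies on the vice's bed against the fixed jaw, centred within 22 mm along its length and square within 0.1 rad; the sliding jaw presses it with 7 to 24 N; it is at rest and the robot has let go (contact force between vice_jaw and column between 7 and 24 N and z of column_mid in the frame of vice between 0.037 and 0.0445 m and y of column_mid in the frame of vice between -0.022 and 0.022 m and x of column_mid in the frame of vice between -0.006 and 0.006 m and angle between the y axis of column and the y axis of vice, either way round below 0.1 rad and linear speed of column below 0.01 m/s); the robot touches nothing.
It fails at once if the jaw pinches the column with more than 35 N (contact force between vice_jaw and column above 35 N).
It fails at once if the jaw is pushed directly (over 12 N) instead of being closed by the knob (contact force between any of the arm, the fingers and vice_jaw above 12 N).
It fails at once if a spanner, the vial rack or the flask is shifted by more than 25 mm (distance of any of spanner_a, spanner_b, vial_rack, flask from where it was at the start of the episode above 0.025 m).
It fails at once if the flask is tipped (angle between flask's own z axis and vertical above 0.35 rad).
It also fails if it takes over 70 s, if anything falls off the work surface, if the arm or the gripper's body presses on something with over 40 N, if the wrist force passes 120 N, or if a joint passes its speed limit or range.

## Working session

There is one attempt and no reset: what is moved stays moved. The work goes in short steps, Python scripts to look and compute and a tool call to move; the robot and the scene stay as the last step left them, time stands still between calls to the robot, and variables do not carry over. Pictures are saved under pics/ and viewed, at most 10 in all, crops included, and the job is handed in when it is done.

Besides the shell and the picture viewer there is one more tool, called by a JSON object that holds its "op" and its "data". step_arm: Moves the arm, as the interface text tells. Its arguments: {"type":"object","properties":{"delta_pos":{"type":"array"},"twist":{"type":"array"},"fingers":{"type":"array"}},"required":["delta_pos","twist","fingers"]}

```bash
mkdir -p pics
cat > h.py <<'E'
from plant import monitor, eyes, r
import numpy as np, cv2
def cap(n,f=None):
    im=eyes.capture(n)
    if f: cv2.imwrite('pics/'+f,im[:,:,::-1])
    return im
def w(cam,pt,z,c=None):
    c=c or eyes.calibration(cam)
    K=np.array(c['intrinsics']);V=np.array(c['view'])
    u=cv2.undistortPoints(np.array([[[pt[1],pt[0]]]],float),K,np.array(c['dist_coeffs'])).ravel()
    d=V[:3,:3].T@np.array([u[0],u[1],1]);o=-V[:3,:3].T@V[:3,3]
    return o+d*(z-o[2])/d[2]
def px(cam,P,c=None):
    c=c or eyes.calibration(cam);V=np.array(c['view'])
    p,_=cv2.projectPoints(np.array([P],float),cv2.Rodrigues(V[:3,:3])[0],V[:3,3],np.array(c['intrinsics']),np.array(c['dist_coeffs']))
    return p.ravel()
E
python3 - <<'E'
from h import *
np.set_printoptions(precision=4,suppress=True)
for k,v in monitor.get_state().items(): print(k,np.round(v,3))
for cam in('top','scene'):
    cap(cam,cam+'.png')
    for n,z in(('column_mid',.0065),('bed',.036),('knob_ball',.088),('jaw_steel',.0407),('column',0),('vice',0),('flask',0),('spanner_a',0),('vial_rack',0)):
        for d in eyes.spot_point(cam,n)[:2]: print(cam,n,d['conf'],np.round(d['point']),w(cam,d['point'],z))
E
```

```text
t 0.0
joint_pos [-1.394  0.412 -0.013  1.597  0.006  1.134 -0.082]
qvel [ 0.    -0.001  0.001 -0.002  0.001  0.001 -0.   ]
joint_efforts [ -0.001 -60.061   0.681 -29.942   0.014   0.011  -0.   ]
tool_pos [0.151 0.606 0.23 ]
orientation [ 0.122  0.993 -0.001 -0.   ]
contact_force [-0.668  0.038  0.134]
wrist_torque [-0.024 -0.031 -0.008]
gripper_force 0.0
width 1.0
top column_mid 0.89 [312. 464.] [ 0.4037 -0.1843  0.0065]
top column_mid 0.49 [290. 296.] [0.455  0.1624 0.0065]
top bed 0.56 [283. 289.] [0.4679 0.1742 0.036 ]
top bed 0.28 [304. 188.] [0.4271 0.3801 0.036 ]
top knob_ball 0.7 [297. 329.] [0.4361 0.0924 0.088 ]
top knob_ball 0.44 [288. 299.] [0.4545 0.1491 0.088 ]
top jaw_steel 0.81 [288. 300.] [0.4558 0.1509 0.0407]
top column 0.79 [313. 463.] [ 0.4011 -0.1826  0.    ]
top vice 0.69 [289. 287.] [0.4567 0.1824 0.    ]
top flask 0.68 [218. 470.] [ 0.6011 -0.2053  0.    ]
top spanner_a 0.93 [302. 212.] [0.4331 0.3387 0.    ]
top spanner_a 0.77 [305. 191.] [0.4272 0.3845 0.    ]
top vial_rack 0.65 [240. 189.] [0.5635 0.3908 0.    ]
scene column_mid 0.62 [345. 387.] [ 0.4019 -0.1805  0.0065]
scene bed 0.7 [243. 271.] [0.4599 0.1747 0.036 ]
scene knob_ball 0.73 [245. 292.] [0.437  0.0894 0.088 ]
scene jaw_steel 0.6 [233. 215.] [0.3991 0.294  0.0407]
scene jaw_steel 0.54 [245. 274.] [0.4535 0.1608 0.0407]
scene column 0.72 [347. 385.] [ 0.4018 -0.178  -0.    ]
scene vice 0.91 [252. 270.] [ 0.4658  0.1865 -0.    ]
scene vice 0.52 [253. 267.] [0.4585 0.1879 0.    ]
scene flask 0.96 [297. 446.] [ 0.5942 -0.1967  0.    ]
scene spanner_a 0.6 [234. 214.] [0.4271 0.3374 0.    ]
scene spanner_a 0.53 [227. 202.] [0.4274 0.382  0.    ]
scene vial_rack 0.66 [201. 240.] [0.5669 0.3928 0.    ]
```

View pics/top.png

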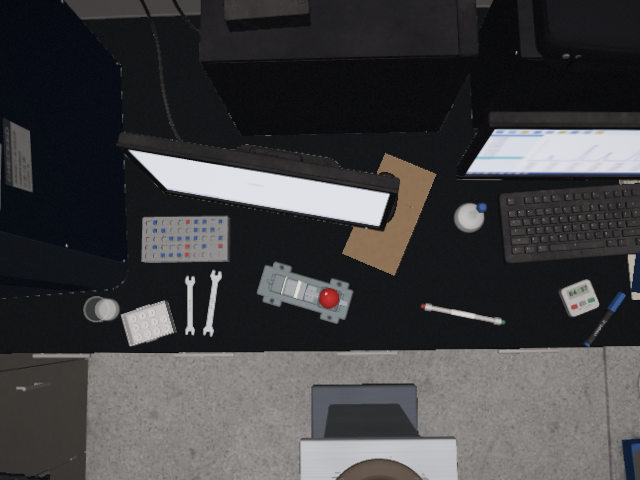

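View pics/scene.png

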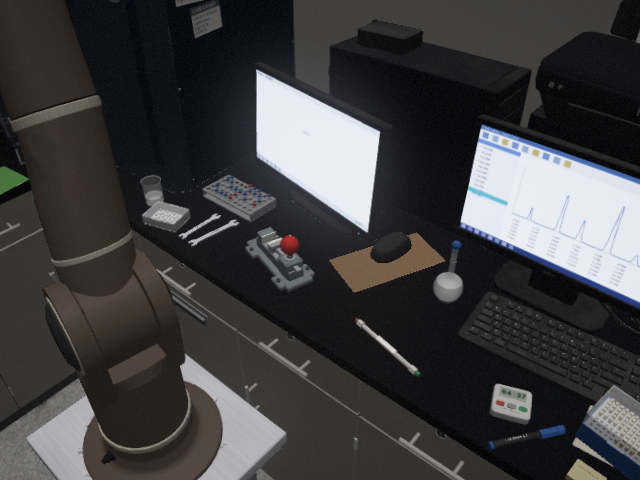

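The top view shows the column at about (463,313), red end (423,306) and green end (502,322). The vice bed is at about (289,285) and the red knob at (329,297). The bed-to-knob distance comes out at 88 mm, as it should. Next I measure the column's direction and set off.

Run:
```python
from h import *
im=cap('top')
m=(im[290:335,410:515].max(2)>110).astype(np.uint8)
n,l,s,c=cv2.connectedComponentsWithStats(m)
k=1+np.argmax(s[1:,4]);ys,xs=np.where(l==k);print(s[k],c[k])
vx,vy,x0,y0=cv2.fitLine(np.c_[xs+410,ys+290].astype(np.float32),cv2.DIST_L2,0,.01,.01).ravel()
t=(xs+410-x0)*vx+(ys+290-y0)*vy
P=[w('top',(y0+q*vy,x0+q*vx),.0065) for q in(t.min(),t.max())]
d=P[0]-P[1];print(P,np.linalg.norm(d),(P[0]+P[1])/2,np.degrees(np.arctan2(d[1],d[0])))
```

```text
[ 11  14  84  20 435] [52.26206897 23.5954023 ]
[array([ 0.41866923, -0.09534625,  0.0065    ]), array([ 0.38216002, -0.26485172,  0.0065    ])] 0.17339269202393945 [ 0.40041462 -0.18009899  0.0065    ] 77.84494645748839
```

{"op": "step_arm", "data": {"delta_pos": [[0.8, -1, 0], [1.7, -2, 0], [2.6, -3, 0], [3.5, -4, 0], [4.4, -5, 0]], "twist": [-7, -14, -21, -28, -35], "fingers": [1, 1, 1, 1, 1]}}

```text
t: 1.47
tool_pos: [0.2896, 0.448, 0.2315]
orientation: [0.418, 0.909, 0.0, -0.0]
contact_force: [0.9, 0.2, -0.4]
width: 1.004
gripper_force: 0.0
```

{"op": "step_arm", "data": {"delta_pos": [[0.4, -1, 0], [0.8, -2, 0], [1.2, -3, 0], [1.6, -4, 0], [2, -5, 0]], "twist": [-7, -14, -21, -28, -35], "fingers": [1, 1, 1, 1, 1]}}

```text
t: 1.88
tool_pos: [0.3664, 0.2543, 0.2315]
orientation: [0.672, 0.741, 0.0, -0.0]
contact_force: [1.9, -0.3, 0.3]
width: 0.998
gripper_force: 0.0
```

{"op": "step_arm", "data": {"delta_pos": [[0, -1, 0], [0, -2, 0], [0, -3, 0], [0, -4, 0], [0, -5, 0]], "twist": [-5, -10, -15, -20, -20], "fingers": [1, 1, 1, 1, 1]}}

```text
t: 2.3
tool_pos: [0.3656, 0.0544, 0.2315]
orientation: [0.79, 0.613, 0.001, -0.0]
contact_force: [1.5, 0.1, -0.4]
width: 1.001
gripper_force: 0.0
```

{"op": "step_arm", "data": {"delta_pos": [[0.2, -1, -0.3], [0.5, -2, -0.6], [0.8, -3, -0.9], [1.0, -4, -1.2], [1.1, -4.8, -1.5]], "twist": [2, 2, 2, 2, 2], "fingers": [1, 1, 1, 1, 1]}}

```text
t: 2.72
tool_pos: [0.4111, -0.1381, 0.1716]
orientation: [0.777, 0.629, 0.001, 0.001]
contact_force: [0.0, 1.3, 0.3]
width: 1.001
gripper_force: 0.0
```

Run:
```python
from h import *
import time
s=monitor.get_state();q=s['orientation'];print(s['tool_pos'],2*np.degrees(np.arctan2(q[1],q[0]))-90)
c=eyes.calibration('wrist');im=cap('wrist','w1.png')
for P in ((.4187,-.0953,.0065),(.3822,-.2649,.0065),(.409,-.139,.0065)): print(px('wrist',P,c))
s=monitor.get_state();print(s['tool_pos'])
for d in eyes.spot_point('wrist','column_mid')[:2]: print(d,w('wrist',d['point'],.0065,c))
```

```text
[ 0.41111785 -0.13806122  0.17164801] -11.97752277305068
[321.87835002 170.5951437 ]
[321.60698462 349.12888569]
[321.47072915 221.75481936]
[ 0.41008189 -0.14490862  0.16981054]
{'point': [262.6, 318.2], 'conf': 0.87} [ 0.39807238 -0.17578198  0.0065    ]
```

View pics/w1.png

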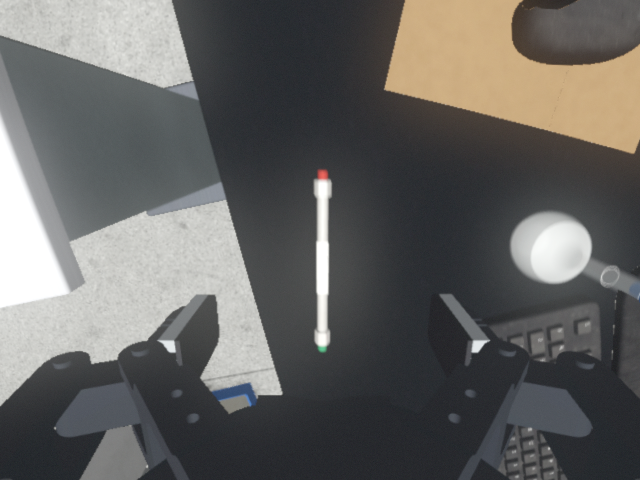

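The wrist view shows the column upright at column 322, with the red end at row 170 and the green end at row 350. It matches the prediction and lines up with the gripper. I'll descend and grip on the red side.

{"op": "step_arm", "data": {"delta_pos": [[0, 0.15, -1], [0, 0.15, -2], [0, 0.15, -3], [0, 0.15, -3.7], [0, 0.15, -4.15]], "twist": [0, 0, 0, 0, 0], "fingers": [1, 1, 1, 1, 1]}}

```text
t: 3.23
tool_pos: [0.4085, -0.129, 0.0026]
orientation: [0.777, 0.629, -0.001, -0.001]
contact_force: [-0.0, -0.2, 0.2]
width: 0.997
gripper_force: 0.0
```

{"op": "step_arm", "data": {"delta_pos": [[0, 0, 0], [0, 0, 0], [0, 0, 0], [0, 0, 0], [0, 0, 0]], "twist": [0, 0, 0, 0, 0], "fingers": [0.4, -0.2, -1, -1, -1]}}

```text
t: 3.65
tool_pos: [0.4111, -0.1297, 0.0066]
orientation: [0.777, 0.629, 0.001, 0.001]
contact_force: [0.1, -0.9, -0.3]
width: 0.296
gripper_force: 0.0
```

{"op": "step_arm", "data": {"delta_pos": [[0, 0, 0], [0, 0, 0], [0, 0, 0], [0, 0, 0], [0, 0, 0]], "twist": [0, 0, 0, 0, 0], "fingers": [-1, -1, -1, -1, -1]}}

```text
t: 4.07
tool_pos: [0.4109, -0.1297, 0.0065]
orientation: [0.777, 0.629, 0.001, 0.0]
contact_force: [-2.4, 1.3, 14.8]
width: 0.065
gripper_force: 59.2
```

{"op": "step_arm", "data": {"delta_pos": [[0, 0, 0], [0, 0, 0], [0, 0, 0], [-0.03, -0.25, 0], [-0.05, -0.25, -0.13]], "twist": [0, 0, 0, 0, 0], "fingers": [0, 0, 0, 0, 0]}}

```text
t: 4.48
tool_pos: [0.4085, -0.1417, 0.0006]
orientation: [0.778, 0.629, 0.0, 0.001]
contact_force: [0.1, -0.6, -0.6]
width: 0.502
gripper_force: 0.0
```

{"op": "step_arm", "data": {"delta_pos": [[0, 0, 0], [0, 0, 0], [0, 0, 0], [0, 0, 0], [0, 0, 0]], "twist": [0, 0, 0, 0, 0], "fingers": [0, 0, 0, 0, 0]}}

```text
t: 4.9
tool_pos: [0.408, -0.1397, 0.0001]
orientation: [0.777, 0.629, 0.0, -0.0]
contact_force: [1.1, -0.5, 0.2]
width: 0.5
gripper_force: 0.0
```

Run:
```python
from h import *
s=monitor.get_state();print(s['tool_pos'],s['width'],s['contact_force'])
c=eyes.calibration('wrist');cap('wrist','w2.png')
cap('top')
for d in eyes.spot_point('top','column_mid')[:2]: print(d,w('top',d['point'],.0065))
print(monitor.get_state()['tool_pos'])
```

```text
[ 4.08020573e-01 -1.39748302e-01  9.00370064e-05] 0.5003733872642013 [ 1.11003302 -0.47362327  0.21139664]
[ 4.08078755e-01 -1.39750235e-01  1.41710519e-04]
```

View pics/w2.png

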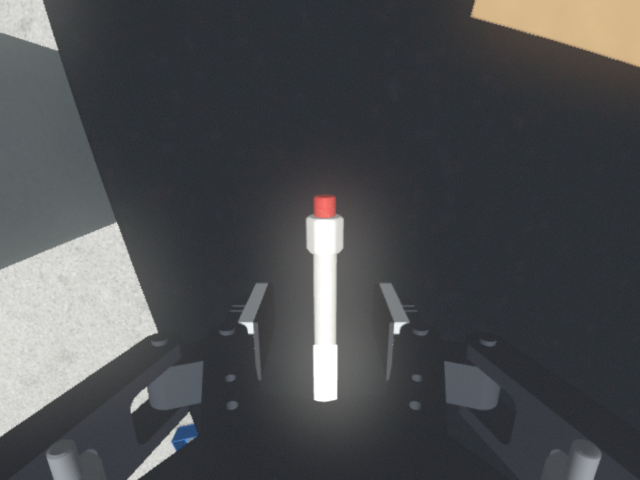

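The column (tube at column 325, red end at row 205) still sits centred between the half-open pads. I'll close again, lower this time.

{"op": "step_arm", "data": {"delta_pos": [[0, 0, 0.04], [0, 0, 0.04], [0, 0, 0.04], [0, 0, 0.04], [0, 0, 0.04]], "twist": [0, 0, 0, 0, 0], "fingers": [-0.3, -1, -1, -1, -1]}}

```text
t: 5.47
tool_pos: [0.4082, -0.1398, 0.002]
orientation: [0.777, 0.629, 0.0, 0.0]
contact_force: [-1.5, 0.4, 6.0]
width: 0.077
gripper_force: 58.8
```

{"op": "step_arm", "data": {"delta_pos": [[0, 0, 0], [0, 0, 0], [0, 0, 0], [0, 0, 0], [0, 0, 0]], "twist": [0, 0, 0, 0, 0], "fingers": [-1, -1, -1, -1, -1]}}

```text
t: 5.88
tool_pos: [0.4082, -0.1398, 0.002]
orientation: [0.777, 0.629, 0.0, 0.0]
contact_force: [-0.9, 0.7, 5.1]
width: 0.07
gripper_force: 58.8
```

{"op": "step_arm", "data": {"delta_pos": [[0, 0, 0.3], [0, 0, 0.7], [0, 0, 1.2], [0, 0, 1.8], [0, 0, 2.5]], "twist": [0, 0, 0, 0, 0], "fingers": [-1, -1, -1, -1, -1]}}

```text
t: 6.3
tool_pos: [0.4069, -0.1398, 0.102]
orientation: [0.777, 0.629, -0.001, -0.001]
contact_force: [0.8, 0.4, -1.1]
width: 0.077
gripper_force: 58.7
```

Run:
```python
from h import *
s=monitor.get_state();print(s['tool_pos'],s['width'],s['contact_force'],s['wrist_torque'])
a=cap('wrist','w3a.png');b=cap('scene')
im=np.vstack([cv2.resize(a,(480,360)),b[250:430,200:680:1][:, :440].copy() if 0 else cv2.resize(b[280:400,300:460],(480,240),interpolation=0)[:240]])
cv2.imwrite('pics/w3.png',im[:,:,::-1])
s=monitor.get_state();print(s['tool_pos'],s['width'])
```

```text
[ 0.40692982 -0.13979293  0.10196222] 0.07678151867602297 [ 0.81528737  0.37688063 -1.1374988 ] [ 0.03386109 -0.04998218  0.0540328 ]
[ 0.40986397 -0.14037011  0.10448286] 0.07305506087640926
```

View pics/w3.png

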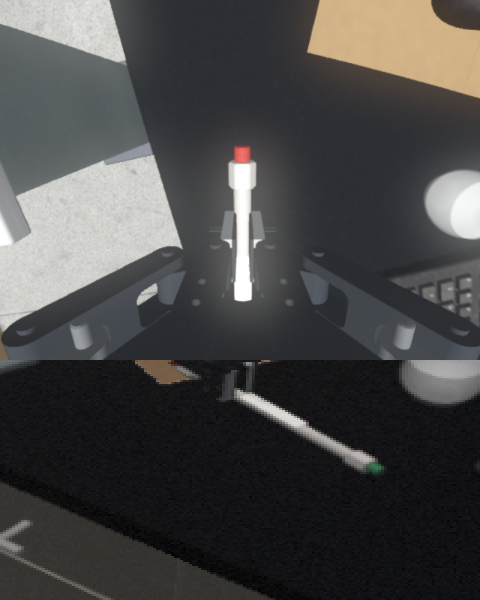

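The column is held level: the red tip is at the same wrist pixel as before the lift and the tube is between the tips. Carry it to the vice.

{"op": "step_arm", "data": {"delta_pos": [[0, 0.3, 0.5], [0, 0.8, 1], [0, 1.4, 1.5], [0, 2.0, 1.6], [0, 2.7, 1.6]], "twist": [6, 12, 18, 24, 30], "fingers": [-1, -1, -1, -1, -1]}}

```text
t: 6.82
tool_pos: [0.4085, -0.031, 0.1667]
orientation: [0.586, 0.81, 0.001, 0.001]
contact_force: [-0.3, 0.3, -2.2]
width: 0.076
gripper_force: 58.8
```

{"op": "step_arm", "data": {"delta_pos": [[0, 0.6, 0], [0, 1.2, 0], [0, 1.8, 0], [0.1, 2.4, 0], [0.1, 3, 0]], "twist": [6, 12, 18, 24, 30], "fingers": [-1, -1, -1, -1, -1]}}

```text
t: 7.23
tool_pos: [0.4118, 0.0896, 0.1652]
orientation: [0.356, 0.935, 0.0, -0.0]
contact_force: [0.9, 0.1, -0.4]
width: 0.076
gripper_force: 58.8
```

{"op": "step_arm", "data": {"delta_pos": [[0.1, 0.6, 0], [0.1, 1.2, 0], [0.2, 1.8, 0], [0.2, 2.2, 0], [0.2, 2.4, 0]], "twist": [6, 12, 18, 24, 24], "fingers": [-1, -1, -1, -1, -1]}}

```text
t: 7.65
tool_pos: [0.4194, 0.1865, 0.1649]
orientation: [0.153, 0.988, 0.0, -0.001]
contact_force: [-0.5, -0.2, -0.7]
width: 0.079
gripper_force: 58.8
```

Run:
```python
from h import *
cap('top')
s=monitor.get_state();q=s['orientation'];print(s['tool_pos'],2*np.degrees(np.arctan2(q[1],q[0]))-90,s['width'])
c=eyes.calibration('wrist');im=cap('wrist','w4.png')
for n,z in(('bed',.036),('knob_ball',.088),('jaw_steel',.0407),('column_mid',.17),('vice',0)):
    for d in eyes.spot_point('wrist',n)[:2]: print(n,d,w('wrist',d['point'],z,c))
for P in ((.464,.1745,.036),(.4365,.091,.088)): print(px('wrist',P,c))
```

```text
[0.41937578 0.18674243 0.16490666] 72.05863379585298 0.07983623182734458
bed {'point': [279.2, 327.4], 'conf': 0.76} [0.45886849 0.1775513  0.036     ]
knob_ball {'point': [312.4, 199.1], 'conf': 0.79} [0.43524814 0.0921937  0.088     ]
jaw_steel {'point': [286.1, 296.7], 'conf': 0.81} [0.4551225  0.15262765 0.0407    ]
column_mid {'point': [382.5, 323.0], 'conf': 0.57} [0.45491311 0.17525429 0.17      ]
vice {'point': [265.8, 328.1], 'conf': 0.74} [0.4603638  0.17814064 0.        ]
vice {'point': [377.4, 324.6], 'conf': 0.65} [0.57366469 0.13818851 0.        ]
[325.77148034 285.80354016]
[198.25085807 314.44506501]
```

View pics/w4.png

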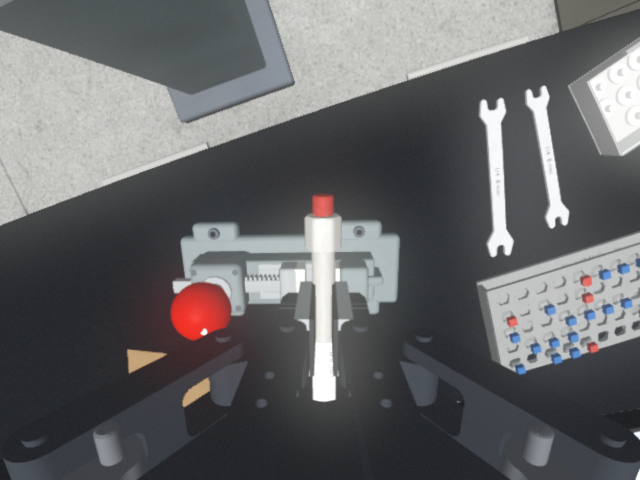

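The wrist view shows the vice level in the image (bolts at (213,233) and (360,231)). The ball is at (201,311) and the tube lies straight over the bed near column 323. I'll correct by a few mm and lower it.

{"op": "step_arm", "data": {"delta_pos": [[0.07, -0.07, -0.5], [0.07, -0.07, -1], [0.07, -0.07, -1.5], [0.07, -0.07, -2], [0.07, -0.07, -2.3]], "twist": [0, 0, 0, 0, 0], "fingers": [-1, -1, -1, -1, -1]}}

```text
t: 8.42
tool_pos: [0.4222, 0.1802, 0.0722]
orientation: [0.158, 0.987, -0.001, -0.0]
contact_force: [-0.8, 0.5, -0.3]
width: 0.073
gripper_force: 58.8
```

Run:
```python
from h import *
eyes.capture('top')
s=monitor.get_state();q=s['orientation'];print(s['tool_pos'],2*np.degrees(np.arctan2(q[1],q[0]))-90,s['width'],s['contact_force'])
c=eyes.calibration('wrist');im=cap('wrist','w5.png')
for n,z in(('bed',.036),('jaw_steel',.0407),('knob_ball',.088)):
    for d in eyes.spot_point('wrist',n)[:2]: print(n,d,w('wrist',d['point'],z,c))
```

```text
[0.42134134 0.17985469 0.07089692] 71.87385028297109 0.07500250617609007 [-1.27805233 -0.477742   -2.4680081 ]
```

View pics/w5.png

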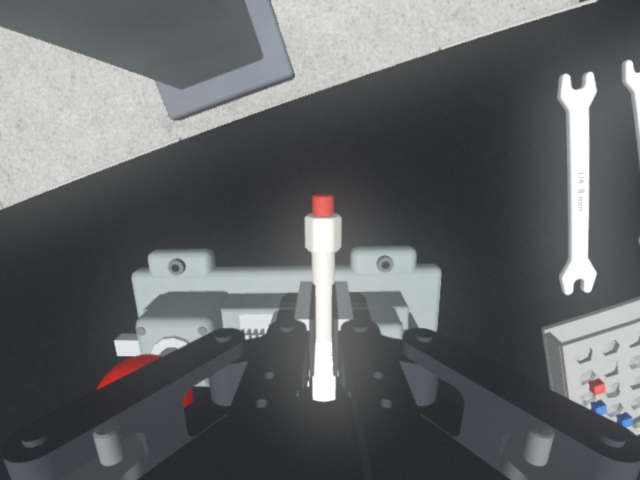

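The tube is straight at column 323, about 4 mm short of the aim towards the knob, and it clears the jaws. I'll shift +4 mm in y, lower onto the bed, then release.

{"op": "step_arm", "data": {"delta_pos": [[0, 0.1, 0], [0, 0.1, 0], [0, 0.1, -0.3], [0, 0.1, -0.6], [0, 0.1, -0.8]], "twist": [0, 0, 0, 0, 0], "fingers": [-1, -1, -1, -1, -1]}}

```text
t: 9.08
tool_pos: [0.4229, 0.1859, 0.0416]
orientation: [0.156, 0.988, 0.0, 0.0]
contact_force: [-0.3, 0.3, -1.0]
width: 0.076
gripper_force: 58.8
```

{"op": "step_arm", "data": {"delta_pos": [[0, 0, 0], [0, 0, 0], [0, 0, 0], [0, 0, 0], [0, 0, 0]], "twist": [0, 0, 0, 0, 0], "fingers": [-1, -1, -1, -1, -1]}}

```text
t: 9.5
tool_pos: [0.4231, 0.1856, 0.0422]
orientation: [0.157, 0.988, 0.0, 0.0]
contact_force: [1.3, 0.2, -1.4]
width: 0.077
gripper_force: 58.8
```

{"op": "step_arm", "data": {"delta_pos": [[0, -0.03, -0.05], [0, -0.03, -0.1], [0, -0.03, -0.13], [0, -0.03, -0.13], [0, -0.03, -0.13]], "twist": [0, 0, 0, 0, 0], "fingers": [-1, -1, -1, -1, -1]}}

```text
t: 9.92
tool_pos: [0.4227, 0.1841, 0.0364]
orientation: [0.157, 0.988, -0.0, -0.0]
contact_force: [-0.7, -0.2, 0.0]
width: 0.077
gripper_force: 58.9
```

{"op": "step_arm", "data": {"delta_pos": [[0, 0, -0.02], [0, 0, -0.02], [0, 0, -0.02], [0, 0, -0.02], [0, 0, -0.02]], "twist": [0, 0, 0, 0, 0], "fingers": [-0.8, -0.7, -0.6, -0.4, -0.2]}}

```text
t: 10.33
tool_pos: [0.4228, 0.1842, 0.0357]
orientation: [0.157, 0.988, 0.0, 0.0]
contact_force: [0.3, 0.4, 0.2]
width: 0.398
gripper_force: 0.0
```

{"op": "step_arm", "data": {"delta_pos": [[0, 0, 0], [0, 0, 0.2], [0, 0, 0.7], [0, 0, 1.5], [0, 0, 2.5]], "twist": [0, 0, 0, 0, 0], "fingers": [0, 0, 0, 0, 0.2]}}

```text
t: 10.75
tool_pos: [0.4215, 0.1831, 0.1358]
orientation: [0.157, 0.988, -0.002, -0.001]
contact_force: [0.4, 1.2, 0.8]
width: 0.594
gripper_force: 0.0
```

{"op": "step_arm", "data": {"delta_pos": [[0, 0, 0.5], [0, 0, 1], [0, -0.6, 1], [0, -1.4, 1], [0, -2, 1]], "twist": [6, 13, 20, 20, 20], "fingers": [1, 1, 1, 1, 1]}}

```text
t: 11.17
tool_pos: [0.4227, 0.1025, 0.1767]
orientation: [-0.018, 1.0, 0.0, 0.001]
contact_force: [0.4, -0.1, 0.7]
width: 0.997
gripper_force: 0.0
```

Run:
```python
from h import *
eyes.capture('top')
s=monitor.get_state();q=s['orientation'];print(s['tool_pos'],2*np.degrees(np.arctan2(q[1],q[0]))-90,s['width'],s['contact_force'],s['joint_pos'])
c=eyes.calibration('wrist');im=cap('wrist','w6.png')
for n,z in(('bed',.036),('jaw_steel',.0407),('knob_ball',.088),('column_mid',.0407)):
    for d in eyes.spot_point('wrist',n)[:2]: print(n,d,w('wrist',d['point'],z,c))
```

```text
[0.42242647 0.09787602 0.17652316] 91.71074776597294 1.0017321367699452 [-0.05454383 -3.75925696  0.08473068] [-0.73851832  0.14551637  0.44374044  2.12540121 -0.07898682  0.88616924
  1.35178566]
bed {'point': [274.3, 414.1], 'conf': 0.81} [0.46101086 0.17663993 0.036     ]
jaw_steel {'point': [266.6, 390.4], 'conf': 0.68} [0.45296746 0.15480451 0.0407    ]
knob_ball {'point': [263.2, 318.7], 'conf': 0.93} [0.43516342 0.09537445 0.088     ]
knob_ball {'point': [355.9, 598.1], 'conf': 0.15} [0.5054991  0.31406488 0.088     ]
column_mid {'point': [272.4, 407.0], 'conf': 0.72} [0.45770853 0.16916199 0.0407    ]
column_mid {'point': [237.8, 576.1], 'conf': 0.24} [0.42345806 0.30927494 0.0407    ]
```

View pics/w6.png

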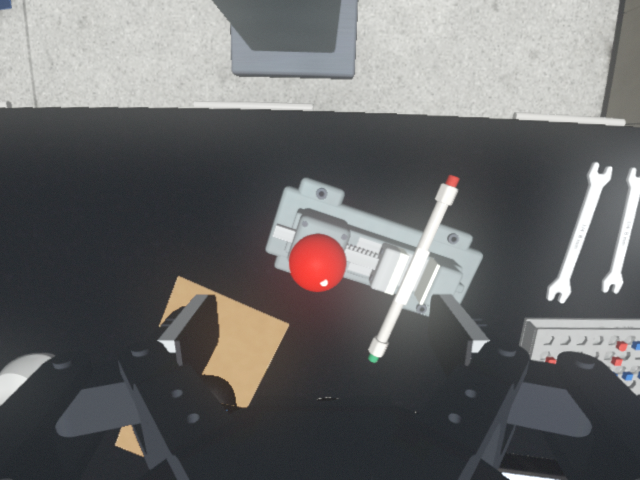

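The column rests across the bed between the jaws, square to the vice. The red end is at (452,182) and the green end at (374,357), so its middle is at about (413,270), centred on the jaws. The ball is at (318,263). Next I fit the ball centre and go to the knob.

Run:
```python
from h import *
c=eyes.calibration('wrist');s=monitor.get_state();print(s['tool_pos'])
im=cv2.imread('pics/w6.png').astype(int)
m=((im[:,:,2]>100)&(im[:,:,1]<110)&(im[:,:,0]<110)).astype(np.uint8);m[:,420:]=0
k=max(cv2.findContours(m,0,2)[0],key=cv2.contourArea)
(u,v),R=cv2.minEnclosingCircle(k);print(u,v,R,w('wrist',(v,u),.088,c))
g=eyes.calibration('top');im=cap('top').astype(int)[270:320,310:350]
m=(im[:,:,0]>100)&(im[:,:,1]<80);ys,xs=np.where(m);print(w('top',(ys.mean()+270,xs.mean()+310),.088,g))
```

```text
[0.42286321 0.10499619 0.1759873 ]
339.5 280.0 57.019832611083984 [0.44727447 0.1175456  0.088     ]
[nan nan nan]<stdin>:8: RuntimeWarning: Mean of empty slice.
  ret = ret.dtype.type(ret / rcount)
```

{"op": "step_arm", "data": {"delta_pos": [[0.1, 0, 0], [0.2, -0.1, 0], [0.3, -0.1, 0], [0.3, -0.1, 0], [0.3, -0.1, 0]], "twist": [7, 14, 21, 28, 35], "fingers": [1, 1, 1, 1, 1]}}

```text
t: 11.93
tool_pos: [0.4349, 0.1011, 0.1755]
orientation: [-0.321, 0.947, -0.0, -0.0]
contact_force: [-1.1, 0.4, 0.1]
width: 1.002
gripper_force: 0.0
```

{"op": "step_arm", "data": {"delta_pos": [[0, 0, 0], [0, 0, 0], [0, 0, 0], [0, 0, 0], [0, 0, 0]], "twist": [6, 12, 18, 23, 23], "fingers": [1, 1, 1, 1, 1]}}

```text
t: 12.35
tool_pos: [0.4347, 0.101, 0.1756]
orientation: [-0.502, 0.865, 0.0, -0.0]
contact_force: [0.2, -0.1, -0.3]
width: 0.999
gripper_force: 0.0
```

Run:
```python
from h import *
eyes.capture('top')
s=monitor.get_state();q=s['orientation'];print(s['tool_pos'],2*np.degrees(np.arctan2(q[1],q[0]))-90,s['wrist_torque'],s['joint_pos'])
c=eyes.calibration('wrist');im=cap('wrist').astype(int)
m=((im[:,:,0]>100)&(im[:,:,1]<110)&(im[:,:,2]<110)).astype(np.uint8)
k=max(cv2.findContours(m,0,2)[0],key=cv2.contourArea)
(u,v),R=cv2.minEnclosingCircle(k);print(u,v,R,w('wrist',(v,u),.088,c))
```

```text
[0.43472721 0.1009086  0.17558505] 149.96405238844213 [-0.03501331  0.03616529 -0.06033784] [-0.61219405  0.16802012  0.31056603  2.09307963 -0.06584941  0.88980728
  2.35314608]
107.0 185.5 119.18587493896484 [ 0.53685045 -0.0053048   0.088     ]
```

Run:
```python
from h import *
for n in('wrist','top','scene'):
    c=eyes.calibration(n);im=cap(n,'b_%s.png'%n).astype(int)
    m=((im[:,:,0]>90)&(im[:,:,0]>3*im[:,:,1])&(im[:,:,0]>3*im[:,:,2])).astype(np.uint8)
    for k in sorted(cv2.findContours(m,0,2)[0],key=cv2.contourArea)[-2:]:
        (u,v),R=cv2.minEnclosingCircle(k);print(n,u,v,R,w(n,(v,u),.088,c))
print(monitor.get_state()['tool_pos'])
for d in eyes.spot_point('wrist','knob_ball')[:1]:print(d,w('wrist',d['point'],.088))
```

```text
wrist 434.5 292.0 0.5001000165939331 [0.38351851 0.17042514 0.088     ]
wrist 317.04705810546875 237.03463745117188 28.824621200561523 [0.43476442 0.09427378 0.088     ]
scene 14.0 36.0 9.999999747378752e-05 [0.73833145 2.04271183 0.088     ]
scene 289.0 243.5 8.381627082824707 [0.43662599 0.09657567 0.088     ]
[0.43474883 0.10045304 0.17563593]
{'point': [239.4, 318.2], 'conf': 0.89} [0.43497781 0.09572361 0.088     ]
```

{"op": "step_arm", "data": {"delta_pos": [[0.02, -0.15, -0.5], [0.02, -0.15, -1.1], [0.02, -0.15, -1.7], [0.02, -0.15, -2.3], [0.02, -0.15, -2.75]], "twist": [0, 0, 0, 0, 0], "fingers": [1, 1, 1, 1, 1]}}

```text
t: 13.07
tool_pos: [0.4351, 0.0941, 0.0642]
orientation: [-0.499, 0.866, -0.0, -0.0]
contact_force: [-0.6, 0.2, -0.3]
width: 1.001
gripper_force: 0.0
```

{"op": "step_arm", "data": {"delta_pos": [[0, 0, 0], [0, 0, 0], [0, 0, 0], [0, 0, 0], [0, 0, 0]], "twist": [0, 0, 0, 0, 0], "fingers": [1, 1, 1, 1, 1]}}

```text
t: 13.48
tool_pos: [0.4364, 0.0945, 0.0668]
orientation: [-0.5, 0.866, -0.0, 0.001]
contact_force: [0.5, -0.3, -0.3]
width: 1.0
gripper_force: 0.0
```

Run:
```python
from h import *
c=eyes.calibration('wrist');im=cap('wrist','w7.png').astype(int)
s=monitor.get_state();print(s['tool_pos'],s['contact_force'],s['wrist_torque'])
m=((im[:,:,0]>90)&(im[:,:,0]>3*im[:,:,1])&(im[:,:,0]>3*im[:,:,2])).astype(np.uint8)
k=max(cv2.findContours(m,0,2)[0],key=cv2.contourArea)
(u,v),R=cv2.minEnclosingCircle(k);print(u,v,R,w('wrist',(v,u),.088,c))
```

```text
[0.43627345 0.09446151 0.06671625] [-0.02793578  0.68093334  0.17142182] [-0.01626296 -0.03903387  0.0170105 ]
324.13623046875 325.5014343261719 51.93663024902344 [0.43534827 0.0951515  0.088     ]
```

View pics/w7.png

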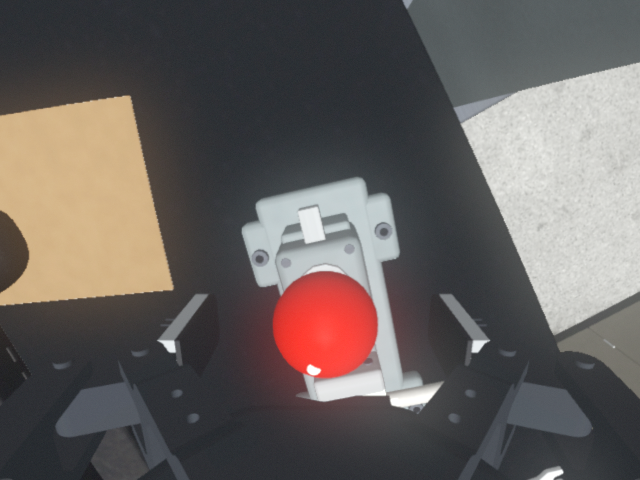

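The ball at (324,325) is centred between the open pads, within about 1 mm of the tool axis. Close on it.

{"op": "step_arm", "data": {"delta_pos": [[-0.02, 0.02, 0], [-0.02, 0.02, 0], [-0.02, 0.02, 0], [-0.02, 0.02, 0], [-0.02, 0.02, 0]], "twist": [0, 0, 0, 0, 0], "fingers": [0.5, 0.2, -0.1, -0.4, -1]}}

```text
t: 13.95
tool_pos: [0.4355, 0.0947, 0.0662]
orientation: [-0.5, 0.866, -0.0, 0.001]
contact_force: [0.9, -2.2, 5.1]
width: 0.437
gripper_force: 59.3
```

{"op": "step_arm", "data": {"delta_pos": [[0, 0, 0], [0, 0, 0], [0, 0, 0], [0, 0, 0], [0, 0, 0]], "twist": [0, 0, 0, 0, 0], "fingers": [-1, -1, -1, -1, -1]}}

```text
t: 14.37
tool_pos: [0.4355, 0.0948, 0.0662]
orientation: [-0.5, 0.866, -0.0, 0.001]
contact_force: [0.7, -2.5, 5.1]
width: 0.437
gripper_force: 59.3
```

{"op": "step_arm", "data": {"delta_pos": [[0, 0, 0], [0, 0, 0], [0, 0, 0], [0, 0, 0], [0, 0, 0]], "twist": [-3, -6, -9, -12, -15], "fingers": [-1, -1, -1, -1, -1]}}

```text
t: 14.78
tool_pos: [0.4357, 0.0947, 0.0662]
orientation: [-0.381, 0.924, -0.0, 0.001]
contact_force: [0.5, -1.0, 5.3]
width: 0.435
gripper_force: 59.4
```

```bash
cat > st.py <<'E'
from h import *
np.set_printoptions(precision=3,suppress=True)
A=[]
for i in range(5):
    s=monitor.get_state();A.append(s['wrist_torque'][2]); eyes.capture('top') if i<4 else 0
q=s['orientation'];print(s['t'],s['tool_pos'],'ang',2*np.degrees(np.arctan2(q[1],q[0]))-90,'w',s['width'],s['gripper_force'],s['contact_force'],'Tz',np.mean(A),np.std(A),s['wrist_torque'])
E
python3 st.py
```

```text
14.9833 [0.436 0.095 0.066] ang 134.98376864120934 w 0.4438216167273161 59.44292664527893 [ 0.547 -2.308  4.9  ] Tz 0.18388202302293155 0.015655251212405682 [-0.276 -0.052  0.181]
```

{"op": "step_arm", "data": {"delta_pos": [[0, 0, 0], [0, 0, 0], [0, 0, 0], [0, 0, 0], [0, 0, 0]], "twist": [-4, -8, -12, -16, -20], "fingers": [-1, -1, -1, -1, -1]}}

```text
t: 15.4
tool_pos: [0.4358, 0.0946, 0.0662]
orientation: [-0.215, 0.977, -0.0, 0.001]
contact_force: [1.9, -2.8, 4.5]
width: 0.436
gripper_force: 59.4
```

```bash
cat >> st.py <<'E'
c=eyes.calibration('top')
for n in ('jaw_steel','column_mid'):
    for d in eyes.spot_point('top',n)[:1]:
        p=w('top',d['point'],.0407,c);v=p[:2]-[.4625,.176];print(n,d['conf'],d['point'],'vx %.4f vy %.4f'%(v@[.309,.951],v@[-.951,.309]))
E
python3 st.py
```

```text
15.6 [0.436 0.095 0.066] ang 114.99077406241699 w 0.43790181575634024 59.538187980651855 [ 2.302 -1.867  5.554] Tz 0.19987127172462513 0.06621594205389109 [-0.341 -0.234  0.137]
column_mid 0.47 [284.4, 288.9] vx -0.0016 vy -0.0023
```

{"op": "step_arm", "data": {"delta_pos": [[0, 0, 0], [0, 0, 0], [0, 0, 0], [0, 0, 0], [0, 0, 0]], "twist": [-4, -8, -12, -16, -20], "fingers": [-1, -1, -1, -1, -1]}}

```text
t: 16.12
tool_pos: [0.436, 0.0944, 0.0662]
orientation: [-0.042, 0.999, -0.0, 0.001]
contact_force: [1.4, -3.0, 5.1]
width: 0.441
gripper_force: 59.6
```

```bash
cat >> st.py <<'E'
c=eyes.calibration('wrist');eyes.capture('wrist')
for n in ('jaw_steel','column_mid','bed'):
    for d in eyes.spot_point('wrist',n)[:1]:
        p=w('wrist',d['point'],.0407,c);v=p[:2]-[.4625,.176];print('wr',n,d['conf'],d['point'],'vx %.4f vy %.4f'%(v@[.309,.951],v@[-.951,.309]))
E
python3 st.py
```

```text
16.3167 [0.436 0.094 0.066] ang 94.98661396372171 w 0.43895803163143243 59.6826034784317 [ 1.249 -3.787  5.212] Tz 0.18020097091583104 0.055701523484263785 [-0.542 -0.31   0.159]
wr jaw_steel 0.91 [326.8, 447.1] vx -0.0144 vy 0.0015
wr bed 0.85 [330.7, 469.6] vx -0.0020 vy 0.0041
```

{"op": "step_arm", "data": {"delta_pos": [[0, 0, 0], [0, 0, 0], [0, 0, 0], [0, 0, 0], [0, 0, 0]], "twist": [-1, -2, -3, -4, -4], "fingers": [-1, -1, -1, -1, -1]}}

```text
t: 17.03
tool_pos: [0.436, 0.0944, 0.0662]
orientation: [-0.008, 1.0, -0.0, 0.001]
contact_force: [2.8, -3.1, 5.7]
width: 0.44
gripper_force: 59.7
```

```bash
cat > tz.py <<'E'
from h import *
A=[];B=[]
for i in range(6):
    s=monitor.get_state();A.append(s['wrist_torque'][2]);B.append(s['joint_efforts'][6])
    if i<5: eyes.capture('top')
q=s['orientation'];print(s['t'],s['tool_pos'].round(4) if hasattr(s['tool_pos'],'round') else s['tool_pos'],'ang %.2f'%(2*np.degrees(np.arctan2(q[1],q[0]))-90),'Tz %.3f sd %.3f'%(np.mean(A),np.std(A)),'j7 %.3f sd %.3f'%(np.mean(B),np.std(B)),np.round(s['contact_force'],1))
E
python3 tz.py
```

```text
17.2833 [0.4359 0.0944 0.0662] ang 90.94 Tz 0.232 sd 0.012 j7 -0.292 sd 0.089 [ 2.4 -4.5  6.1]
```

{"op": "step_arm", "data": {"delta_pos": [[0, 0, 0], [0, 0, 0], [0, 0, 0], [0, 0, 0], [0, 0, 0]], "twist": [-1, -2, -3, -4, -4], "fingers": [-1, -1, -1, -1, -1]}}

```text
t: 17.7
tool_pos: [0.4359, 0.0943, 0.0662]
orientation: [0.027, 1.0, -0.0, 0.001]
contact_force: [2.0, -3.7, 6.0]
width: 0.439
gripper_force: 59.7
```

```bash
python3 tz.py
```

```text
17.95 [0.4359 0.0943 0.0662] ang 86.95 Tz 0.235 sd 0.023 j7 -0.309 sd 0.090 [ 2.3 -3.9  6.4]
```

{"op": "step_arm", "data": {"delta_pos": [[0, 0, 0], [0, 0, 0], [0, 0, 0], [0, 0, 0], [0, 0, 0]], "twist": [-1, -2, -3, -4, -4], "fingers": [-1, -1, -1, -1, -1]}}

```text
t: 18.37
tool_pos: [0.4359, 0.0943, 0.0661]
orientation: [0.062, 0.998, -0.0, 0.001]
contact_force: [1.7, -3.8, 6.9]
width: 0.437
gripper_force: 59.7
```

```bash
python3 tz.py
```

```text
18.6167 [0.4359 0.0943 0.0662] ang 82.94 Tz 0.262 sd 0.038 j7 -0.311 sd 0.090 [ 2.  -3.4  6.2]
```

{"op": "step_arm", "data": {"delta_pos": [[0, 0, 0], [0, 0, 0], [0, 0, 0], [0, 0, 0], [0, 0, 0]], "twist": [-1, -2, -3, -3, -3], "fingers": [-1, -1, -1, -1, -1]}}

```text
t: 19.03
tool_pos: [0.4359, 0.0943, 0.0662]
orientation: [0.088, 0.996, -0.0, 0.001]
contact_force: [2.9, -4.8, 6.3]
width: 0.436
gripper_force: 59.7
```

```bash
python3 tz.py
```

```text
19.2833 [0.4359 0.0943 0.0662] ang 79.94 Tz 0.215 sd 0.024 j7 -0.243 sd 0.018 [ 2.4 -4.8  6.1]
```

No contact yet; keep going.

{"op": "step_arm", "data": {"delta_pos": [[0, 0, 0], [0, 0, 0], [0, 0, 0], [0, 0, 0], [0, 0, 0]], "twist": [-1, -2, -3, -4, -4], "fingers": [-1, -1, -1, -1, -1]}}

```text
t: 19.7
tool_pos: [0.436, 0.0942, 0.0662]
orientation: [0.123, 0.992, -0.0, 0.001]
contact_force: [1.4, -4.4, 7.1]
width: 0.44
gripper_force: 59.7
```

```bash
python3 tz.py
```

```text
19.95 [0.4359 0.0942 0.0662] ang 75.94 Tz 0.255 sd 0.030 j7 -0.310 sd 0.089 [ 1.6 -4.3  6.3]
```

{"op": "step_arm", "data": {"delta_pos": [[0, 0, 0], [0, 0, 0], [0, 0, 0], [0, 0, 0], [0, 0, 0]], "twist": [-1, -2, -3, -3, -3], "fingers": [-1, -1, -1, -1, -1]}}

```text
t: 20.37
tool_pos: [0.436, 0.0942, 0.0662]
orientation: [0.148, 0.989, -0.0, 0.001]
contact_force: [2.5, -4.8, 7.2]
width: 0.441
gripper_force: 59.7
```

```bash
python3 tz.py
python3 - <<'E'
from h import *
c=eyes.calibration('wrist');eyes.capture('wrist')
for n in ('jaw_steel','column_mid','bed'):
    for d in eyes.spot_point('wrist',n)[:1]:
        p=w('wrist',d['point'],.0407,c);v=p[:2]-[.4625,.176];print('wr',n,d['conf'],d['point'],'vx %.4f vy %.4f'%(v@[.309,.951],v@[-.951,.309]))
E
```

```text
20.6167 [0.4359 0.0942 0.0662] ang 72.94 Tz 0.256 sd 0.025 j7 -0.243 sd 0.018 [ 2.  -5.6  7.2]
wr jaw_steel 0.93 [276.1, 466.5] vx -0.0129 vy 0.0035
wr column_mid 0.65 [277.3, 485.9] vx -0.0027 vy 0.0030
wr bed 0.75 [277.1, 488.3] vx -0.0015 vy 0.0031
```

{"op": "step_arm", "data": {"delta_pos": [[0, 0, 0], [0, 0, 0], [0, 0, 0], [0, 0, 0], [0, 0, 0]], "twist": [-1, -2, -3, -4, -4], "fingers": [-1, -1, -1, -1, -1]}}

```text
t: 21.23
tool_pos: [0.436, 0.0942, 0.0662]
orientation: [0.183, 0.983, -0.0, 0.001]
contact_force: [2.5, -4.7, 6.2]
width: 0.439
gripper_force: 59.7
```

```bash
python3 tz.py
```

```text
21.4833 [0.436  0.0942 0.0662] ang 68.94 Tz 0.254 sd 0.030 j7 -0.310 sd 0.088 [ 1.6 -4.4  6.5]
```

{"op": "step_arm", "data": {"delta_pos": [[0, 0, 0], [0, 0, 0], [0, 0, 0], [0, 0, 0], [0, 0, 0]], "twist": [-1, -2, -3, -3, -3], "fingers": [-1, -1, -1, -1, -1]}}

```text
t: 21.9
tool_pos: [0.4359, 0.0942, 0.0662]
orientation: [0.208, 0.978, -0.0, 0.001]
contact_force: [2.1, -5.5, 6.0]
width: 0.445
gripper_force: 59.7
```

```bash
python3 tz.py
```

```text
22.15 [0.4359 0.0941 0.0662] ang 65.94 Tz 0.224 sd 0.026 j7 -0.243 sd 0.018 [ 1.4 -4.4  6. ]
```

{"op": "step_arm", "data": {"delta_pos": [[0, 0, 0], [0, 0, 0], [0, 0, 0], [0, 0, 0], [0, 0, 0]], "twist": [-1, -2, -3, -4, -4], "fingers": [-1, -1, -1, -1, -1]}}

```text
t: 22.57
tool_pos: [0.4359, 0.0941, 0.0662]
orientation: [0.243, 0.97, -0.0, 0.001]
contact_force: [1.8, -5.6, 6.7]
width: 0.44
gripper_force: 59.7
```

```bash
python3 tz.py
```

```text
22.8167 [0.4359 0.0941 0.0661] ang 61.94 Tz 0.280 sd 0.031 j7 -0.321 sd 0.088 [ 1.6 -5.   5.6]
```

{"op": "step_arm", "data": {"delta_pos": [[0, 0, 0], [0, 0, 0], [0, 0, 0], [0, 0, 0], [0, 0, 0]], "twist": [-1, -2, -3, -3, -3], "fingers": [-1, -1, -1, -1, -1]}}

```text
t: 23.23
tool_pos: [0.4359, 0.0941, 0.0662]
orientation: [0.268, 0.963, -0.0, 0.001]
contact_force: [1.7, -5.6, 6.1]
width: 0.439
gripper_force: 59.7
```

```bash
python3 tz.py
```

```text
23.4833 [0.4359 0.0941 0.0662] ang 58.95 Tz 0.325 sd 0.033 j7 -0.321 sd 0.018 [ 1.1 -5.7  6.3]
```

Contact is felt: j7 torque is up 0.08 N m, which is about 8 N at the jaw. Two degrees more.

{"op": "step_arm", "data": {"delta_pos": [[0, 0, 0], [0, 0, 0], [0, 0, 0], [0, 0, 0], [0, 0, 0]], "twist": [-1, -2, -2, -2, -2], "fingers": [-1, -1, -1, -1, -1]}}

```text
t: 23.9
tool_pos: [0.4359, 0.0941, 0.0662]
orientation: [0.284, 0.959, -0.0, 0.001]
contact_force: [0.8, -5.4, 7.0]
width: 0.443
gripper_force: 59.7
```

```bash
python3 tz.py
```

```text
24.15 [0.4359 0.0941 0.0662] ang 56.95 Tz 0.337 sd 0.023 j7 -0.350 sd 0.002 [ 1.1 -5.8  6.8]
```

{"op": "step_arm", "data": {"delta_pos": [[0, 0, 0], [0, 0, 0], [0, 0, 0], [0, 0, 0], [0, 0, 0]], "twist": [-1, -2, -2, -2, -2], "fingers": [-1, -1, -1, -1, -1]}}

```text
t: 24.57
tool_pos: [0.4359, 0.0941, 0.0662]
orientation: [0.301, 0.954, -0.0, 0.001]
contact_force: [1.6, -4.9, 6.5]
width: 0.436
gripper_force: 59.7
```

```bash
python3 tz.py
```

```text
24.8167 [0.4359 0.094  0.0662] ang 54.95 Tz 0.400 sd 0.025 j7 -0.392 sd 0.002 [ 1.6 -5.7  6.3]
```

About 0.40 N m, so roughly 15 N. I'll let go and rise.

{"op": "step_arm", "data": {"delta_pos": [[0, 0, 0], [0, 0, 0], [0, 0, 0], [0, 0, 0], [0, 0, 0]], "twist": [0, 0, 0, 0, 0], "fingers": [0.2, 0.6, 1, 1, 1]}}

```text
t: 25.23
tool_pos: [0.4346, 0.0951, 0.0656]
orientation: [0.301, 0.954, -0.0, -0.0]
contact_force: [-0.4, 0.6, 0.6]
width: 1.003
gripper_force: 0.0
```

{"op": "step_arm", "data": {"delta_pos": [[0, 0, 0], [0, 0, 0.4], [0, 0, 1.2], [0, 0, 2.1], [0, 0, 3]], "twist": [0, 0, 0, 0, 0], "fingers": [1, 1, 1, 1, 1]}}

```text
t: 25.65
tool_pos: [0.4342, 0.0942, 0.1866]
orientation: [0.301, 0.953, -0.001, -0.0]
contact_force: [-0.2, 2.0, 1.1]
width: 1.001
gripper_force: 0.0
```

{"op": "step_arm", "data": {"delta_pos": [[0, 0, 0], [0, 0, 0], [0, 0, 0], [0, 0, 0], [0, 0, 0]], "twist": [0, 0, 0, 0, 0], "fingers": [1, 1, 1, 1, 1]}}

```text
t: 26.07
tool_pos: [0.434, 0.0947, 0.1847]
orientation: [0.301, 0.954, -0.001, -0.001]
contact_force: [-0.8, 0.8, -0.6]
width: 1.001
gripper_force: 0.0
```

```bash
python3 tz.py
python3 - <<'E'
from h import *
c=eyes.calibration('wrist');cap('wrist','w8.png')
for n in ('jaw_steel','column_mid','bed'):
    for d in eyes.spot_point('wrist',n)[:1]:
        p=w('wrist',d['point'],.0407,c);v=p[:2]-[.4625,.176];print('wr',n,d['conf'],d['point'],'vx %.4f vy %.4f'%(v@[.309,.951],v@[-.951,.309]))
E
```

```text
26.3167 [0.4346 0.0947 0.1853] ang 54.95 Tz -0.004 sd 0.034 j7 0.005 sd 0.002 [ 0.2 -0.9 -0.9]
wr jaw_steel 0.94 [199.7, 412.6] vx -0.0100 vy 0.0016
wr column_mid 0.88 [193.1, 425.0] vx 0.0009 vy 0.0039
wr bed 0.72 [180.7, 435.8] vx 0.0116 vy 0.0112
```

View pics/w8.png

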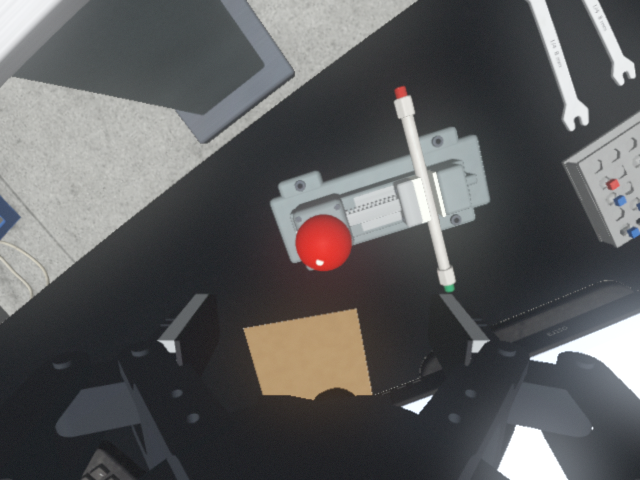

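The column (red end (401,92), green end (449,288)) lies square and centred between the closed jaws, at x ≈ +1 mm, with the robot clear.

```bash
python3 -c "
from h import *
print(r.close_job())"
```

```text
the job is handed in; nothing more can be done
None
```

The column is clamped in the vice, square and centred to within a few mm, at about 15 N judged by the knob torque (0.40 N m); the robot has let go and the job is handed in, but the hand-in gave no pass or fail verdict.

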